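Angle a length of box section past the stop post into the bench bay

ROBOT

A 6-joint arm with a two-finger parallel gripper is mounted at the origin on the work surface. World frame = base frame: x ahead of the robot, y to its left, z up, the work surface at z = 0. Lengths are in m, angles in degrees, forces in N, time in s.
With the tool pointing down it reaches from about 0.4 to 0.825 m from the base axis. Payload 7 kg.
Tool frame: the origin (TCP) lies on the centre line of the jaws, within the pads' length; the fingertips stand 11 mm ahead of it and the grasp point (between the pads) lies 8 mm behind it; z points along the fingers, y is the line along which they close (so a half turn about z gives the same grasp; the last joint's range is limited). The gripper opens to 88 mm and grips with 3 to 60 N. Pads are 19 mm wide; open, the fingers measure 130 mm over their backs; the gripper's body (78 mm by 193 mm) begins 47 mm behind the grasp point.
Start: joints at [16.507, 20.546, 0.682, 0, -70.136, -16.507], TCP at [0.675, -0, 0.203] pointing down, gripper open.
Joint ranges: [-176.03, 176.03], [-82.01, 121.73], [-58.28, 71.71], [-173.87, 95.51], [-174.79, -0.11], [-173.66, 173.66]. Speed limits (degrees/s): [136.94, 136.94, 172.46, 180, 180, 180].

INTERFACE

Orientations are given as [roll, pitch, yaw] about the fixed x, y, z axes, in that order (R = Rz(yaw) Ry(pitch) Rx(roll)).
In Python, from plant import r, capture, camera_model, job gives the robot as it stands.
- The arm moves only by the tool drive_tool, never from a script. Its argument "increments" is a list that holds one entry, the list of rows, each a list of 5 numbers: the gripper's target within -1 to 1 (fully open at 1, half-way at 0, shut at -1), then the shift along the tool's x, y, z scaled (see below), then the turn about the tool's z scaled (see below). In form: [[[gripper, tx, ty, tz, roll], ...]]. A call has 1 to 5 rows; each row is the pose to reach, as a shift and turn from the pose commanded when the call began, along the tool's axes at that moment, turning the shorter way round; what a row does not reach only later rows make up. The controller multiplies each number of a shift by 120 mm and each number of a turn by 360 degrees. A row lasts 1/8 s, in which the tool goes at most 62.5 mm and 10.7 degrees, less where a joint would pass 70% of its speed; a pose out of reach is approached as far as the arm can. A call with a number of a shift or a turn outside -1 to 1 is refused whole. A call with a gripper value outside its range is refused whole. The fingers move at their own pace and stop on an object; "squeeze" is the grip in N (left out, the last holds). Time passes only in rows, so rows that repeat a pose let the fingers close. It gives the time, the measured TCP pose, the force, the opening and the grip force at its end, in the units of the state.
- r.get_state(): the state, without advancing time (a new reading comes with each control period).
- capture(name): name is "scene" or "side" or "wrist"; returns the picture (384x512x3 uint8, red, green, blue); there is no depth.
- camera_model(name): a dict with "camera_matrix" (3x3 intrinsics, pixels), "k1" (the pictures are not rectified: a ray, as slopes to the right and down, at radius r is drawn at 1 + k1 r^2 times it, then the intrinsics apply), "rvec" (rotation vector, rad) and "tvec" (3), from world to camera coordinates, as OpenCV has them. Camera axes: x right, y down, z forward; pixel columns grow to the right and rows downward; lengths in m; the calibration is good to about 2 mm. A picture is of the moment at which its call begins: read the wrist's pose just before it. camera_model takes no time and is no camera call; for the wrist camera it gives the pose at the moment of the call.
- job.close_job(): hands the job in; it is judged then, once.
The state is a dict: "time_s": time; "joints": joint angles; "qd": joint speeds; "joint_torque": joint torques, N m; "tcp_pos": TCP position; "eef_rot": TCP orientation; "contact_force": force on the tool from outside, world axes, zero at the start; "moment": the same for the moment, N m; "gripper_width": finger opening in m; "gripper_force": force on a finger pad.
Only numpy, scipy, OpenCV 4.12 (cv2) and the standard library are available. Lean on these libraries where they do the work, as an engineer would, in place of code of your own. Each camera call takes 0.05 s, during which the arm holds its last target. There are 200 camera calls.

TASK

Put the red steel tube away in the blue bay on the bench by pushing it with the fingertips: angle its left end in behind the yellow post first, then swing its right end in, until the whole tube lies between the bay's two end walls, flush along the back rail. The tube stays flat on the bench all the way, never lifted or tipped, and the loose tools, oil bottle and spray can are left where they are.

Things in the scene. Friction and masses are not known exactly. Their poses are not given: they have to be found in the camera images.
- bar: Red steel tube, square box section 260 mm long, 30 wide, 30 high, 0.3 to 0.65 kg, loose on the bench; it slides under a push of a few newtons and does not roll. Origin: centre of its underside; y axis along it to its left end, z up. It starts on the robot's side of the bay and post, within about 15 degrees of parallel to the bay, its left end to the right of the post.
- bar_left (a point): Centre of the tube's left end face (+y end, the one that goes behind the post), 130 mm from the tube's middle, 15 mm above its underside.
- bar_right (a point): Centre of the tube's right end face (-y end), 130 mm from the tube's middle, 15 mm above its underside.
- bay: Blue bay, fixed: back rail and two end walls, 35 mm high, 12 thick, floor level with the bench. Origin: on the bench, middle of the rail's inner face; x out through the rail (away from the robot), y along it to the left. Inner faces of the end walls at y = +155 and -155 mm; they reach from the rail (x = 0) to the open mouth at x = -70, towards the robot. A tube flush on the rail has its centreline at x = -15.
- post: Yellow round stop post, fixed upright, 30 mm in diameter, 60 high; origin at the centre of its foot. It stands at the bay's mouth, about 85 mm in front of the rail and 95 to 105 left of the bay's middle, so the tube cannot go straight in: 235 to 245 mm is left between post and right end wall, and about 70 between post and rail.
- screwdriver: A loose screwdriver with an orange handle lying on the bench, left of the tube; to be left alone. Origin under its middle.
- socket: A loose steel wrench socket, 34 mm in diameter, 40 mm high, standing to the right of the bay's right end wall; to be left alone. Origin at the centre of its foot.
- wrench: A loose spanner lying on the bench behind the bay; to be left alone. Origin under its middle.
- oil: A loose black oil bottle with a red cap, 76 mm in diameter, 200 mm high, at the far right of the bench; to be left alone. Origin at the centre of its foot.
- spray: A loose spray can, 60 mm in diameter, 170 mm high, at the right of the bench; to be left alone. Origin at the centre of its foot.

How it is judged (in metres and radians):
On the way:
1. the tube's left end is in the bay, beyond the line of the mouth, while its right end is still outside (x of bar_left in the frame of bay above -0.062 m and x of bar_right in the frame of bay below -0.078 m), for 0.05 s.
At the end, for the whole second after the job is handed in: The tube lies at rest flat on the bench inside the bay, left end to the left, both ends between the end walls and each within about 8 mm of touching the back rail (x of bar_left in the frame of bay between -0.0235 and -0.005 m and y of bar_left in the frame of bay between -0.157 and 0.157 m and height (world z) of each of bar_left, bar_right below 0.02 m and x of bar_right in the frame of bay between -0.0235 and -0.005 m and y of bar_right in the frame of bay between -0.157 and 0.157 m and y of bar_left in the frame of bay above 0.08 m and y of bar_right in the frame of bay below -0.08 m and linear speed of bar below 0.01 m/s).
It fails at once if the tube is lifted or tipped (an end rises more than 12 mm off the bench) (height (world z) of any of bar_left, bar_right above 0.027 m or angle between bar's own z axis and vertical above 0.15 rad).
It fails at once if a loose tool, the oil bottle or the spray can is moved more than 25 mm (distance of any of screwdriver, socket, wrench, oil, spray from where it was at the start of the episode above 0.025 m).
It also fails if it takes over 67 s, if anything falls off the work surface, if the arm or the gripper's body presses on something with over 40 N, if the wrist force passes 120 N, or if a joint passes its speed limit or range.

## Working session

There is one attempt and no reset: what is moved stays moved. The work goes in short steps, Python scripts to look and compute and a tool call to move; the robot and the scene stay as the last step left them, time stands still between calls to the robot, and variables do not carry over. Pictures are saved under pics/ and viewed, at most 10 in all, crops included, and the job is handed in when it is done.

Besides the shell and the picture viewer there is one more tool, called after "Request:" as name(argument=value, ...) on one line, values as JSON. drive_tool: Moves the arm, as the interface text tells. Its arguments: {"type":"object","properties":{"increments":{"type":"array"},"squeeze":{"type":"number"}},"required":["increments"]}

```bash
mkdir -p pics
cat > h.py <<'E'
import numpy as np,cv2
from plant import r,capture,camera_model,job
def ray(name,px,z,m=None):
    m=m or camera_model(name);K=np.array(m["camera_matrix"]);k=m["k1"]
    px=np.atleast_2d(px).astype(float)
    p=cv2.undistortPoints(px.reshape(-1,1,2),K,np.array([k,0,0,0,0.])).reshape(-1,2)
    R=cv2.Rodrigues(np.array(m["rvec"],float))[0];t=np.array(m["tvec"],float).ravel()
    c=-R.T@t;d=np.c_[p,np.ones(len(p))]@R
    return c+d*((z-c[2])/d[:,2])[:,None]
E
python3 - <<'E'
from h import *
s=r.get_state();print(s)
for n in("scene","side"):
    im=capture(n);cv2.imwrite(f"pics/{n}0.png",im[:,:,::-1])
    m=camera_model(n);R=cv2.Rodrigues(np.array(m["rvec"],float))[0];print(n,-R.T@np.array(m["tvec"]).ravel(),m["k1"])
E
```

```text
{'time_s': 0.0, 'joints': array([ 1.65060402e+01,  2.05903943e+01,  6.34855881e-01, -1.98322494e-02,
       -7.01355580e+01, -1.65073112e+01]), 'qd': array([-0.04910234, -0.00085433, -0.01794348,  0.00439907, -0.02201744,
       -0.05449985]), 'joint_torque': array([-8.00930356e-04, -5.82726967e+01,  2.93058443e+01,  6.99745238e+00,
        6.93249181e-03, -2.06530804e-04]), 'tcp_pos': array([ 6.74483234e-01, -3.90505157e-05,  2.01943588e-01]), 'eef_rot': array([ 1.79907360e+02, -8.01109240e-03, -9.00080183e+01]), 'contact_force': array([ 0.1288488 ,  0.12189852, -0.74762811]), 'moment': array([0.00566089, 0.02013759, 0.06491008]), 'gripper_force': 0.0, 'gripper_width': 0.08758592292162996}
scene [1.24134128 1.00490678 1.20176866] -0.14711513787678118
side [ 0.21039935 -0.91272318  0.58515725] -0.07197339993436416
```

View pics/scene0.png

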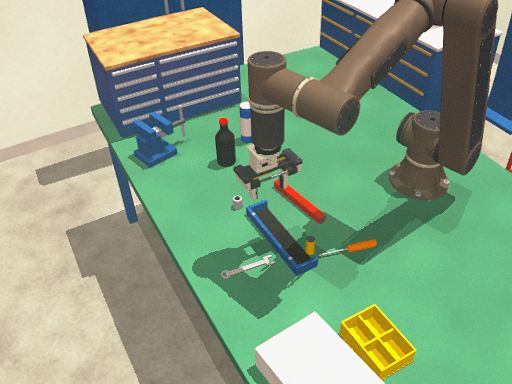

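View pics/side0.png

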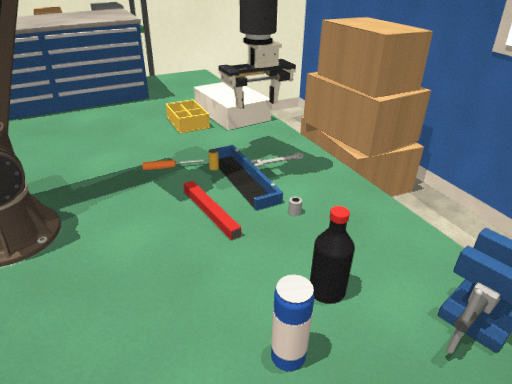

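The side view shows the red tube from (188,187) to (236,233), the bay from (215,152) to (278,198), the post at (213,160), and the socket at (295,207). The scene view agrees. Next I'll look through the wrist camera and measure from the side view.

Run:
```python
from h import *
m=camera_model("wrist");im=capture("wrist");cv2.imwrite("pics/w0.png",im[:,:,::-1])
S=cv2.imread("pics/side0.png");cv2.imwrite("pics/sc.png",cv2.resize(S[130:250,140:320],None,fx=4,fy=4,interpolation=cv2.INTER_CUBIC))
for n,I,mm in(("side",S,None),("wrist",im[:,:,::-1],m)):
    h=cv2.cvtColor(I,cv2.COLOR_BGR2HSV)
    red=((h[...,0]<6)|(h[...,0]>174))&(h[...,1]>150)&(h[...,2]>60)
    cs,_=cv2.findContours(red.astype(np.uint8),0,2);c=max(cs,key=cv2.contourArea)
    b=cv2.boxPoints(cv2.minAreaRect(c));print(n,b.round(1).tolist(),cv2.contourArea(c));print(ray(n,b,.03,mm).round(3).tolist())
    y=(h[...,0]>20)&(h[...,0]<30)&(h[...,1]>150)
    cs,_=cv2.findContours(y.astype(np.uint8),0,2)
    for c in cs:
        if cv2.contourArea(c)>20: print("yel",cv2.boundingRect(c))
```

```text
side [[179.5, 187.5], [190.5, 176.5], [242.0, 228.0], [231.0, 239.0]] 919.5
[[0.431, -0.018, 0.03], [0.478, 0.027, 0.03], [0.51, -0.257, 0.03], [0.47, -0.284, 0.03]]
yel (209, 152, 10, 18)
yel (166, 100, 44, 33)
wrist [[407.70001220703125, 0.0], [443.0, -0.699999988079071], [446.5, 175.60000610351562], [411.20001220703125, 176.3000030517578]] 5437.0
[[0.515, -0.186, 0.03], [0.475, -0.189, 0.03], [0.445, 0.005, 0.03], [0.49, 0.006, 0.03]]
```

View pics/w0.png

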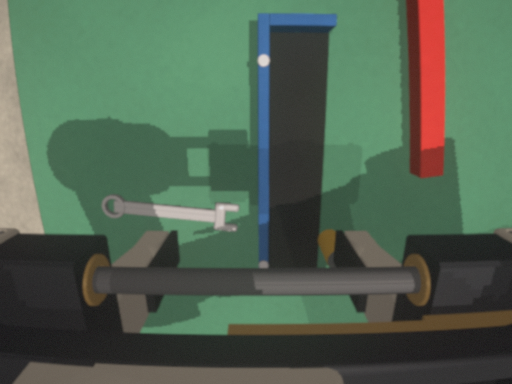

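View pics/sc.png

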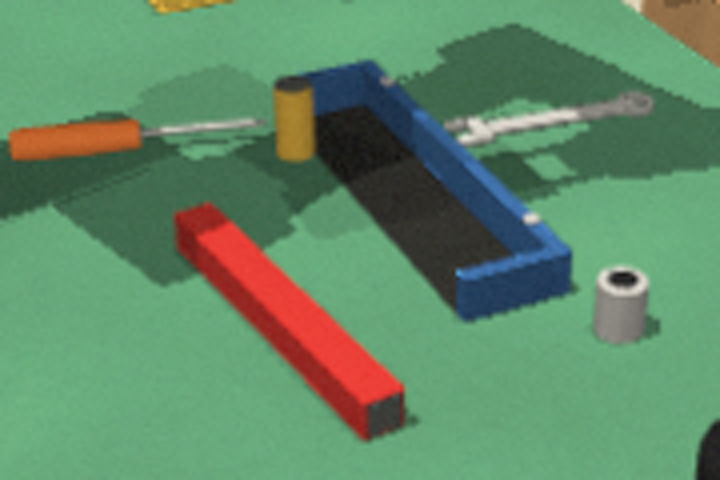

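The wrist view shows the rail's inner edge at about x=270, the right wall's inner edge at y≈26 with its mouth end at (336,26), and the tube's left end at (428,175). The crop gives clear corners: tube top (177,213), (210,205), (403,388), (368,410); rail from (365,70) to (545,245); post top at (293,83).

Run:
```python
from h import *
P=lambda a:np.array(a,float)/4+[140,130]
f=lambda t,n,p,z:print(t,ray(n,p,z)[:,:2].round(4).tolist())
f("side tube top","side",P([(177,213),(210,205),(403,388),(368,410)]),.03)
f("rail inner top L,R; rwall front inner, outer","side",P([(365,70),(545,245),(457,270),(463,283)]),.035)
f("post top","side",P([(293,83)]),.06); f("post base front","side",P([(295,160)]),0)
f("sockettop","side",P([(624,278)]),.04); f("screwtip,handle","side",P([(262,122),(75,138)]),.008)
f("W rail inner R, mid,low; outer","wrist",[(270,26),(270,140),(269,262),(259,26),(259,200)],.035)
f("W rwall front in,out","wrist",[(336,26),(336,15)],.035)
f("W floor mouth edge","wrist",[(327,60),(322,180)],.0)
f("W tube top L end","wrist",[(412,174),(443,174),(407,2),(441,2)],.03)
f("W post top?","wrist",[(330,245)],.06)
m=camera_model("wrist");R=cv2.Rodrigues(np.array(m["rvec"],float))[0];print(-R.T@np.array(m["tvec"]).ravel())
```

```text
side tube top [[0.4501, -0.0014], [0.4745, -0.0009], [0.5086, -0.2527], [0.4816, -0.2629]]
rail inner top L,R; rwall front inner, outer [[0.6568, 0.1434], [0.6584, -0.1566], [0.5911, -0.1586], [0.5877, -0.1742]]
post top [[0.5773, 0.098]]
post base front [[0.5711, 0.0856]]
sockettop [[0.681, -0.2208]]
screwtip,handle [[0.5652, 0.1424], [0.422, 0.1807]]
W rail inner R, mid,low; outer [[0.661, -0.1548], [0.6599, -0.0368], [0.6594, 0.1158], [0.6724, -0.1547], [0.6721, 0.0336]]
W rwall front in,out [[0.5925, -0.1557], [0.593, -0.1665]]
W floor mouth edge [[0.5928, -0.126], [0.5913, 0.0182]]
W tube top L end [[0.4894, 0.003], [0.4499, 0.0028], [0.516, -0.1839], [0.4776, -0.1865]]
W post top? [[0.5904, 0.0802]]
[ 0.6759814  -0.07909876  0.38338936]
```

Estimates: the rail's inner face is at x≈0.660 with the bay's middle at y≈0 and yaw≈0. The post is at (0.575, 0.098). The tube's centre is at (0.482, -0.128), with its left end at (0.464, 0.001) and about 8° towards the robot. At this yaw, tx = -dy/0.12, ty = -dx/0.12 and tz = -dz/0.12. I'll close the fingers and go to the robot side of the left end.

Request:
drive_tool(increments=[[[-1,0.05,0.3,0,0],[-1,0.1,0.6,0,0],[-1,0.17,0.9,0,0],[-1,0.17,1,0,0],[-1,0.17,1,0,0]]], squeeze=20)

```text
time_s: 0.78
tcp_pos: [0.5549, -0.0203, 0.2034]
eef_rot: [-179.9, 0.0, -90.0]
contact_force: [0.3, 0.4, 0.2]
gripper_width: 0.0432
gripper_force: 0.0
```

Request:
drive_tool(increments=[[[-1,0,0.4,0,0],[-1,0,0.8,0.2,0],[-1,0,1,0.5,0],[-1,0,1,0.8,0],[-1,0,1,0.8,0]]])

```text
time_s: 1.4
tcp_pos: [0.4341, -0.0207, 0.1052]
eef_rot: [179.8, -0.1, -90.0]
contact_force: [-0.4, -1.0, 0.4]
gripper_width: 0.0006
gripper_force: 0.0
```

Request:
drive_tool(increments=[[[-1,0,0.14,0,0],[-1,0,0.14,0.3,0],[-1,0,0.14,0.6,0],[-1,0,0.14,0.7,0],[-1,0,0.14,0.7,0]]])

```text
time_s: 2.02
tcp_pos: [0.4185, -0.0203, 0.0233]
eef_rot: [180.0, -0.0, -90.0]
contact_force: [0.4, 0.0, 0.4]
gripper_width: 0.0004
gripper_force: 0.0
```

Request:
drive_tool(increments=[[[-1,0,-0.1,0,0],[-1,0,-0.2,0,0],[-1,0,-0.3,0,0],[-1,0,-0.4,0,0],[-1,0,-0.5,0,0]]])

```text
time_s: 2.65
tcp_pos: [0.479, -0.0205, 0.0228]
eef_rot: [180.0, -0.0, -90.0]
contact_force: [0.4, 0.8, 0.1]
gripper_width: 0.0003
gripper_force: 0.0
```

Request:
drive_tool(increments=[[[-1,0,-0.1,0,0],[-1,0,-0.2,0,0],[-1,0,-0.3,0,0],[-1,0,-0.4,0,0],[-1,0,-0.4,0,0]]])

```text
time_s: 3.28
tcp_pos: [0.527, -0.0204, 0.0227]
eef_rot: [-180.0, -0.0, -90.0]
contact_force: [0.3, 0.2, -0.2]
gripper_width: 0.0004
gripper_force: 0.0
```

```bash
cat >> h.py <<'E'
def tube(tag,show=False):
    I=capture("side")[:,:,::-1].copy();cv2.imwrite(f"pics/{tag}.png",I)
    if show: cv2.imwrite(f"pics/{tag}c.png",cv2.resize(I[110:260,140:330],None,fx=4,fy=4,interpolation=cv2.INTER_CUBIC))
    h=cv2.cvtColor(I,cv2.COLOR_BGR2HSV)
    red=(((h[...,0]<6)|(h[...,0]>174))&(h[...,1]>150)&(h[...,2]>60)).astype(np.uint8)
    red[:,:150]=0
    cs,_=cv2.findContours(red,0,2);c=max(cs,key=cv2.contourArea)
    hull=ray("side",c.reshape(-1,2),.03)[:,:2]
    # topmost-run of the pixels: far (left) end; rightmost: right end
    print(tag,"pix",cv2.boxPoints(cv2.minAreaRect(c)).round(1).tolist(),"poly",cv2.approxPolyDP(c,2,True).reshape(-1,2).tolist())
    p=cv2.approxPolyDP(c,2,True).reshape(-1,2)
    print("z=.03",ray("side",p,.03)[:,:2].round(3).tolist());print("tcp",r.get_state()["tcp_pos"].round(4))
E
python3 -c "
from h import *
tube('s1',True)"
```

```text
s1 pix [[179.5, 187.5], [190.5, 176.5], [242.0, 228.0], [231.0, 239.0]] poly [[184, 183], [185, 192], [231, 239], [231, 231], [240, 226], [192, 181]]
z=.03 [[0.45, 0.0], [0.438, -0.046], [0.47, -0.284], [0.482, -0.257], [0.509, -0.248], [0.474, 0.001]]
tcp [ 0.5262 -0.0205  0.0226]
```

View pics/s1c.png

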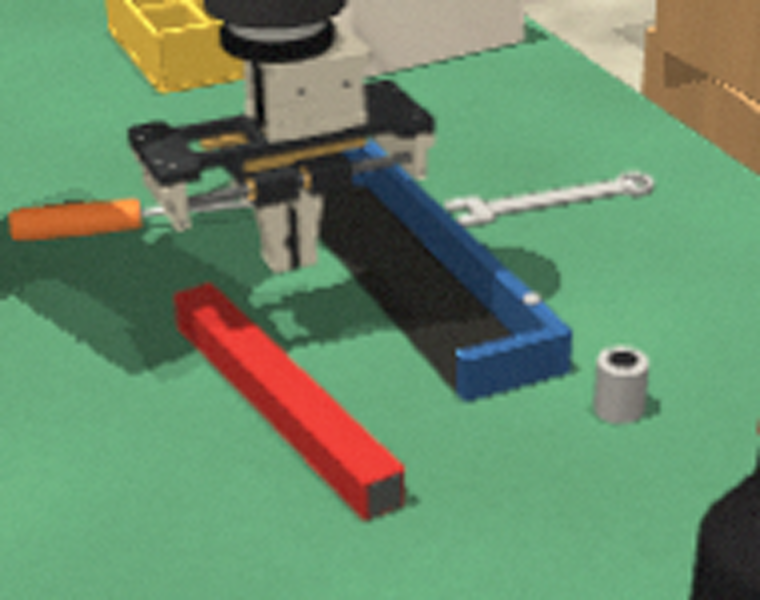

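The tube hasn't moved: its corners are the same as before. The fingertip is at crop (285,268), beyond the tube's left end. I'll compare that pixel with where the fingertips should be.

Run:
```python
from h import *
p=np.array([(285,270),(268,262),(303,265)],float)/4+[140,110]
for z in(.0,.012,.03,.06,.08,.1): print(z,ray("side",p,z)[:,:2].round(3).tolist())
def proj(n,P):
    m=camera_model(n);return cv2.projectPoints(np.array(P,float),np.array(m["rvec"],float),np.array(m["tvec"],float),np.array(m["camera_matrix"],float),np.array([m["k1"],0,0,0,0.]))[0].reshape(-1,2).round(1)
print(((proj("side",[[.5262,-.0205,.0116]])-[140,110])*4))
print(r.get_state())
im=capture("scene");cv2.imwrite("pics/sc1.png",cv2.resize(im[130:290,200:400,::-1],None,fx=4,fy=3.7,interpolation=cv2.INTER_CUBIC))
```

```text
0.0 [[0.547, 0.045], [0.54, 0.062], [0.562, 0.046]]
0.012 [[0.54, 0.025], [0.533, 0.042], [0.555, 0.027]]
0.03 [[0.53, -0.004], [0.523, 0.012], [0.544, -0.003]]
0.06 [[0.513, -0.053], [0.506, -0.038], [0.526, -0.052]]
0.08 [[0.501, -0.086], [0.495, -0.071], [0.514, -0.085]]
0.1 [[0.49, -0.119], [0.484, -0.104], [0.502, -0.118]]
[[289.6 303.6]]
{'time_s': 3.325, 'joints': array([ 1.91232673e+01,  1.77679597e+01, -3.07510106e+01, -8.91222419e-03,
       -4.15061045e+01, -1.91418367e+01]), 'qd': array([ 0.17923763, -0.63614324, -1.06045913, -0.23989971, -0.04437382,
       -0.17331693]), 'joint_torque': array([-2.62783002e-02, -4.54093158e+01,  2.13458115e+01,  5.09515733e+00,
        6.15038071e-02,  3.22435889e-02]), 'tcp_pos': array([ 0.52621812, -0.02049995,  0.02262551]), 'eef_rot': array([ 1.79974376e+02, -2.64552273e-03, -9.00252443e+01]), 'contact_force': array([-0.77186087, -0.96772142, -0.10784849]), 'moment': array([-0.06915274,  0.05634681,  0.00750452]), 'gripper_force': 0.0, 'gripper_width': 0.00039768472097731836}
```

View pics/sc1.png

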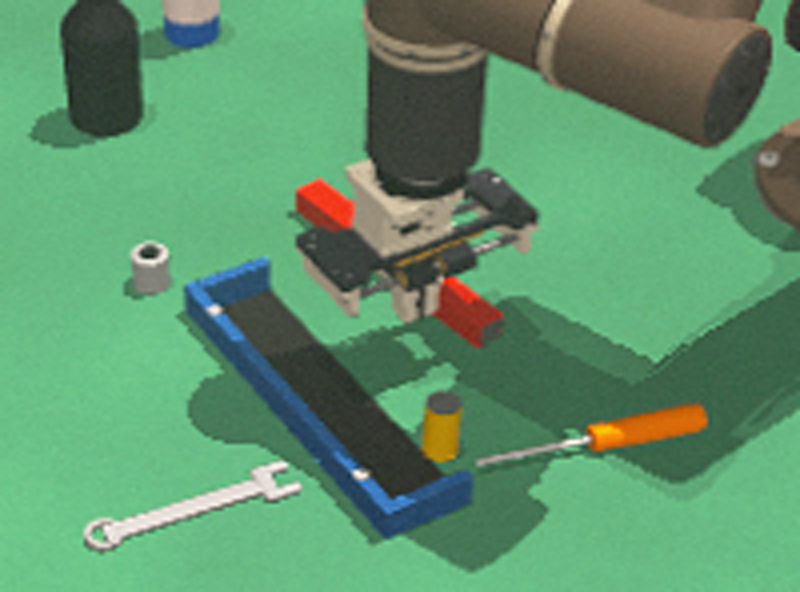

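Fingertips passed above the tube. The image puts them at about z≈0.038, while the stated tool length gives 0.012, so I'll trust the image. I'll go back at this height, then lower in small steps while watching the force.

Request:
drive_tool(increments=[[[-1,0,0.2,-0.1,0],[-1,0,0.5,-0.1,0],[-1,0,0.9,-0.1,0],[-1,0,0.9,0,0],[-1,0,0.9,0,0]]])

```text
time_s: 4.0
tcp_pos: [0.4179, -0.0204, 0.0228]
eef_rot: [180.0, -0.0, -90.0]
contact_force: [0.5, 0.1, 0.6]
gripper_width: 0.0006
gripper_force: 0.0
```

Request:
drive_tool(increments=[[[-1,0,0,0.03,0],[-1,0,0,0.06,0],[-1,0,0,0.09,0],[-1,0,0,0.12,0],[-1,0,0,0.12,0]]])

```text
time_s: 4.62
tcp_pos: [0.4179, -0.0206, 0.0081]
eef_rot: [180.0, -0.0, -90.0]
contact_force: [0.2, 0.1, -0.3]
gripper_width: 0.0005
gripper_force: 0.0
```

Run:
```python
from h import *
tube('s2')
I=cv2.imread("pics/s2.png");cv2.imwrite("pics/s2c.png",cv2.resize(I[110:260,100:290],None,fx=4,fy=4,interpolation=cv2.INTER_CUBIC))
```

```text
s2 pix [[180.0, 188.0], [191.0, 177.0], [241.5, 227.5], [230.5, 238.5]] poly [[185, 183], [185, 192], [231, 238], [231, 231], [240, 226], [192, 181]]
z=.03 [[0.452, -0.001], [0.438, -0.046], [0.471, -0.28], [0.482, -0.257], [0.509, -0.248], [0.474, 0.001]]
tcp [ 0.4181 -0.0205  0.0083]
```

View pics/s2c.png

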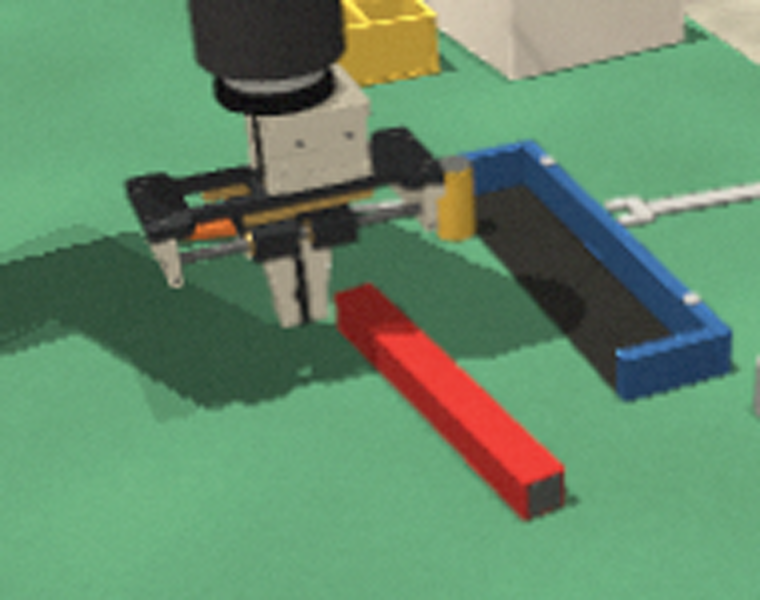

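Fingertips are at crop (300,326), i.e. pixel (175,191.5), just left of and in front of the tube. Checking their height there.

Run:
```python
from h import *
p=np.array([(290,328),(318,320)],float)/4+[100,110]
for z in(0,.01,.02,.03,.04): print(z,ray("side",p,z)[:,:2].round(3).tolist())
```

```text
0 [[0.418, 0.016], [0.439, 0.017]]
0.01 [[0.414, -0.0], [0.435, 0.002]]
0.02 [[0.411, -0.016], [0.431, -0.014]]
0.03 [[0.407, -0.032], [0.427, -0.03]]
0.04 [[0.404, -0.048], [0.423, -0.046]]
```

The tips are at z≈0.025–0.029 for a TCP reading of 0.008. I need about 15 mm more.

Request:
drive_tool(increments=[[[-1,0,0,0.03,0],[-1,0,0,0.06,0],[-1,0,0,0.09,0],[-1,0,0,0.12,0],[-1,0,0,0.12,0]]])

```text
time_s: 5.3
tcp_pos: [0.4179, -0.0205, -0.0063]
eef_rot: [180.0, -0.0, -90.0]
contact_force: [0.3, 0.0, -0.6]
gripper_width: 0.0004
gripper_force: 0.0
```

Request:
drive_tool(increments=[[[-1,0,-0.08,0,0],[-1,0,-0.16,0,0],[-1,0,-0.24,0,0],[-1,0,-0.32,0,0],[-1,0,-0.32,0,0]]])

```text
time_s: 5.92
tcp_pos: [0.4577, -0.0203, -0.006]
eef_rot: [-180.0, 0.0, -90.0]
contact_force: [0.0, 0.2, 0.2]
gripper_width: 0.0002
gripper_force: 0.0
```

```bash
python3 -c "
from h import *
tube('s3')"
```

```text
s3 pix [[190.60000610351562, 185.0], [203.0, 176.60000610351562], [240.1999969482422, 231.8000030517578], [227.8000030517578, 240.1999969482422]] poly [[198, 180], [195, 191], [228, 240], [228, 233], [238, 230], [203, 181]]
z=.03 [[0.491, -0.001], [0.464, -0.053], [0.462, -0.284], [0.472, -0.261], [0.498, -0.26], [0.502, -0.012]]
tcp [ 0.457  -0.0204 -0.006 ]
```

The tube now follows, and is about parallel to the bay. I'll keep rotating it.

Request:
drive_tool(increments=[[[-1,0,-0.08,0,0],[-1,0,-0.16,0,0],[-1,0,-0.24,0,0],[-1,0,-0.32,0,0],[-1,0,-0.4,0,0]]])

```text
time_s: 6.6
tcp_pos: [0.5051, -0.0205, -0.006]
eef_rot: [180.0, -0.0, -90.0]
contact_force: [-1.6, -0.7, 0.8]
gripper_width: 0.0005
gripper_force: 0.6
```

Request:
drive_tool(increments=[[[-1,0,-0.08,0,0],[-1,0,-0.16,0,0],[-1,0,-0.24,0,0],[-1,0,-0.32,0,0],[-1,0,-0.32,0,0]]])

```text
time_s: 7.22
tcp_pos: [0.5442, -0.0202, -0.0059]
eef_rot: [-179.9, 0.0, -90.0]
contact_force: [0.1, -0.4, -0.2]
gripper_width: 0.0005
gripper_force: 0.0
```

```bash
python3 -c "
from h import *
tube('s4',True)"
```

```text
s4 pix [[213.60000610351562, 234.8000030517578], [224.8000030517578, 172.39999389648438], [238.0, 174.6999969482422], [226.8000030517578, 237.10000610351562]] poly [[234, 174], [227, 175], [215, 227], [225, 229], [226, 237], [236, 186]]
z=.03 [[0.597, -0.014], [0.576, -0.01], [0.454, -0.226], [0.472, -0.244], [0.463, -0.272], [0.575, -0.078]]
tcp [ 0.5436 -0.0203 -0.0059]
```

View pics/s4c.png

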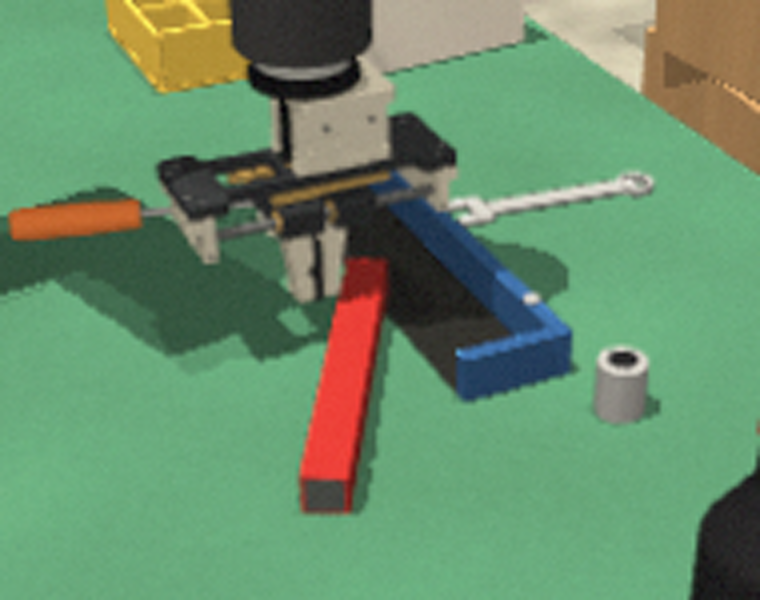

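The tube is now angled about 28°: its left end is near (0.587, -0.012) at the mouth and its right end near (0.465, -0.235). Next I'll lift over it to the right end, turn the fingers square to the end face and push along the tube's axis.

Request:
drive_tool(increments=[[[-1,0,0.1,-0.25,0],[-1,0,0.1,-0.5,0],[-1,0.4,0.1,-0.5,0],[-1,0.8,0.1,-0.5,0],[-1,1,0.1,-0.5,0]]])

```text
time_s: 7.9
tcp_pos: [0.5308, -0.1421, 0.0544]
eef_rot: [-180.0, 0.0, -90.1]
contact_force: [0.3, -0.1, 0.7]
gripper_width: 0.0006
gripper_force: 0.0
```

Request:
drive_tool(increments=[[[-1,0.4,0.3,0,0.02],[-1,0.8,0.6,0,0.04],[-1,1,0.68,0,0.06],[-1,1,0.68,0,0.08],[-1,1,0.68,0,0.08]]])

```text
time_s: 8.52
tcp_pos: [0.4492, -0.2607, 0.0543]
eef_rot: [-180.0, 0.0, -118.8]
contact_force: [-0.0, 0.2, 0.9]
gripper_width: 0.0005
gripper_force: 0.0
```

Request:
drive_tool(increments=[[[-1,0,0,0.15,0],[-1,0,0,0.3,0],[-1,0,0,0.4,0],[-1,0,0,0.5,0],[-1,0,0,0.5,0]]])

```text
time_s: 9.15
tcp_pos: [0.4489, -0.2602, -0.0067]
eef_rot: [179.9, -0.0, -118.8]
contact_force: [-0.7, -0.8, 0.4]
gripper_width: 0.0005
gripper_force: 0.0
```

```bash
python3 -c "
from h import *
tube('s5',True);print(r.get_state()['eef_rot'])"
```

```text
s5 pix [[330.0, 206.0], [349.0, 206.0], [349.0, 223.0], [330.0, 223.0]] poly [[331, 208], [331, 220], [345, 223], [348, 210], [340, 206]]
z=.03 [[0.75, -0.281], [0.719, -0.324], [0.743, -0.349], [0.784, -0.307], [0.777, -0.284]]
tcp [ 0.4493 -0.2604 -0.0061]
[ 1.79965729e+02 -1.78519938e-02 -1.18756973e+02]
```

View pics/s5c.png

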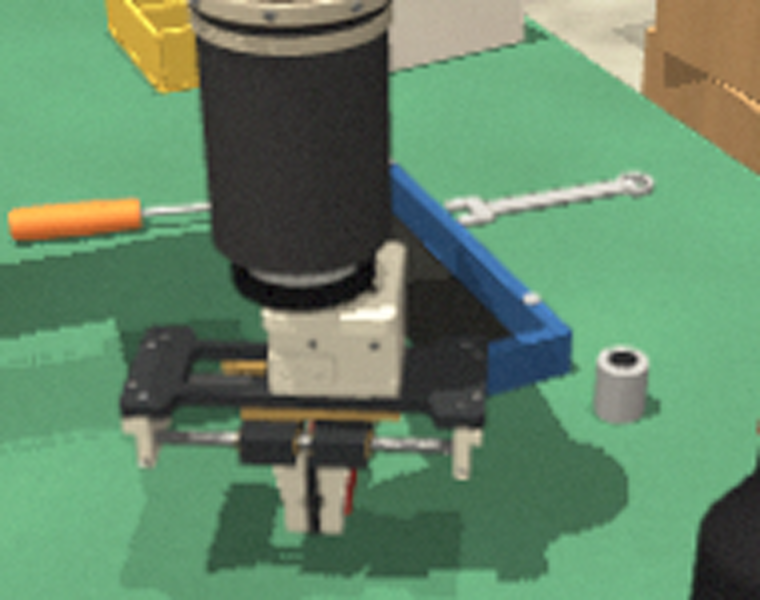

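Fingertips at crop (313,533) sit squarely behind the tube's right end, about 3 mm off its axis. Pushing along the axis.

Request:
drive_tool(increments=[[[-1,-0.08,-0.03,0,0],[-1,-0.17,-0.03,0,0],[-1,-0.28,-0.03,0,0],[-1,-0.39,-0.03,0,0],[-1,-0.5,-0.03,0,0]]])

```text
time_s: 9.82
tcp_pos: [0.4818, -0.2087, -0.0058]
eef_rot: [-180.0, -0.0, -118.8]
contact_force: [-1.9, -2.7, 3.1]
gripper_width: 0.0004
gripper_force: 1.8
```

Request:
drive_tool(increments=[[[-1,-0.1,0,0,0],[-1,-0.2,0,0,0],[-1,-0.3,0,0,0],[-1,-0.35,0,0,0],[-1,-0.35,0,0,0]]])

```text
time_s: 10.45
tcp_pos: [0.5022, -0.1721, -0.006]
eef_rot: [-180.0, 0.0, -118.8]
contact_force: [0.4, -0.0, 0.1]
gripper_width: 0.0005
gripper_force: 0.0
```

```bash
cat >> h.py <<'E'
def redsc(tag,n="scene",x0=200,x1=400,y0=130,y1=300):
    I=capture(n)[:,:,::-1].copy();cv2.imwrite(f"pics/{tag}.png",I)
    h=cv2.cvtColor(I,cv2.COLOR_BGR2HSV)
    red=(((h[...,0]<6)|(h[...,0]>174))&(h[...,1]>150)&(h[...,2]>60)).astype(np.uint8)
    w=np.zeros_like(red);w[y0:y1,x0:x1]=1;red*=w
    for c in cv2.findContours(red,0,2)[0]:
        if cv2.contourArea(c)<15: continue
        p=cv2.approxPolyDP(c,1.5,True).reshape(-1,2)
        print(n,p.tolist(),ray(n,p,.03)[:,:2].round(3).tolist())
E
python3 -c "
from h import *
redsc('c6');redsc('d6','side',150,300,130,260);redsc('e6','wrist',0,512,0,384)"
```

```text
scene [[284, 194], [286, 250], [288, 245], [294, 245], [295, 250], [292, 207], [290, 206], [292, 205], [290, 194]] [[0.517, -0.161], [0.656, 0.08], [0.639, 0.065], [0.622, 0.075], [0.631, 0.095], [0.529, -0.086], [0.533, -0.094], [0.524, -0.095], [0.498, -0.15]]
wrist [[248, 315], [248, 323], [263, 322], [263, 314]] [[0.525, -0.144], [0.527, -0.139], [0.52, -0.135], [0.517, -0.14]]
```

The left end is at about (0.631, 0.070), inside the mouth, and the right end at about (0.507, -0.160), still outside. I'll push a bit further along the axis, then start the swing.

Request:
drive_tool(increments=[[[-1,-0.06,0,0,0],[-1,-0.12,0,0,0],[-1,-0.18,0,0,0],[-1,-0.22,0,0,0],[-1,-0.22,0,0,0]]])

```text
time_s: 11.22
tcp_pos: [0.515, -0.1491, -0.0058]
eef_rot: [-180.0, 0.0, -118.8]
contact_force: [0.3, 0.1, 0.1]
gripper_width: 0.0004
gripper_force: 0.0
```

```bash
python3 -c "
from h import *
redsc('c7')"
```

```text
scene [[284, 199], [287, 251], [295, 251], [291, 199]] [[0.532, -0.138], [0.655, 0.086], [0.633, 0.099], [0.51, -0.125]]
```

Request:
drive_tool(increments=[[[-1,0.1,0,0,0],[-1,0.1,0,-0.25,0],[-1,0.1,0.1,-0.5,0],[-1,-0.1,0.42,-0.5,0],[-1,-0.24,0.42,-0.5,0]]])

```text
time_s: 11.9
tcp_pos: [0.4822, -0.0998, 0.0547]
eef_rot: [-180.0, 0.0, -118.8]
contact_force: [0.3, -0.5, 0.5]
gripper_width: 0.0001
gripper_force: 0.0
```

Request:
drive_tool(increments=[[[-1,0,0,0,-0.027],[-1,0,0,0,-0.054],[-1,0,0,0.1,-0.08],[-1,0,0,0.3,-0.08],[-1,0,0,0.4,-0.08]]])

```text
time_s: 12.52
tcp_pos: [0.4837, -0.1007, 0.005]
eef_rot: [179.9, -0.0, -90.0]
contact_force: [0.2, -0.9, 0.5]
gripper_width: 0.0006
gripper_force: 0.0
```

Request:
drive_tool(increments=[[[-1,0,0,0.05,0],[-1,0,0,0.1,0],[-1,0,0,0.1,0]]])

```text
time_s: 12.9
tcp_pos: [0.4841, -0.1002, -0.006]
eef_rot: [180.0, -0.0, -90.0]
contact_force: [0.2, 0.2, 0.4]
gripper_width: 0.0006
gripper_force: 0.0
```

Request:
drive_tool(increments=[[[-1,0,-0.08,0,0],[-1,0,-0.16,0,0],[-1,0,-0.24,0,0],[-1,0,-0.32,0,0],[-1,0,-0.38,0,0]]])

```text
time_s: 13.52
tcp_pos: [0.5303, -0.1002, -0.0061]
eef_rot: [180.0, -0.0, -90.0]
contact_force: [-2.2, -0.6, 0.2]
gripper_width: 0.0005
gripper_force: 0.6
```

```bash
python3 -c "
from h import *
redsc('c8');redsc('d8','side',150,300,130,260)"
```

```text
scene [[277, 204], [276, 209], [290, 255], [291, 252], [298, 252], [287, 214], [282, 202]] [[0.567, -0.127], [0.584, -0.106], [0.656, 0.106], [0.647, 0.096], [0.627, 0.107], [0.564, -0.064], [0.546, -0.127]]
side [[240, 180], [234, 181], [233, 209], [234, 201], [242, 201], [243, 208]] [[0.599, -0.052], [0.581, -0.05], [0.522, -0.176], [0.539, -0.144], [0.558, -0.153], [0.547, -0.183]]
```

The tube is now at about 19°, left end (0.637, 0.101), right end (0.549, -0.148). I'll give it another axial push of about 22 mm from the right end so it clears the right wall.

Request:
drive_tool(increments=[[[-1,0,0.1,0,0],[-1,0,0.1,-0.25,0],[-1,0,0.1,-0.5,0],[-1,0.4,0,-0.5,0.027],[-1,0.64,-0.08,-0.5,0.054]]])

```text
time_s: 14.25
tcp_pos: [0.5391, -0.1778, 0.0549]
eef_rot: [-179.9, 0.0, -109.7]
contact_force: [-0.4, -0.3, -0.5]
gripper_width: 0.0004
gripper_force: 0.0
```

Request:
drive_tool(increments=[[[-1,0,0,0.0,0],[-1,0,0,0.2,0],[-1,0,0,0.4,0],[-1,0,0,0.5,0],[-1,0,0,0.5,0]]])

```text
time_s: 14.88
tcp_pos: [0.5384, -0.1766, -0.0064]
eef_rot: [179.9, -0.0, -109.4]
contact_force: [-0.4, 1.2, -0.3]
gripper_width: 0.0006
gripper_force: 0.0
```

Request:
drive_tool(increments=[[[-1,-0.08,0,0,0],[-1,-0.16,0,0,0],[-1,-0.24,0,0,0],[-1,-0.32,0,0,0],[-1,-0.35,0,0,0]]])

```text
time_s: 15.5
tcp_pos: [0.5536, -0.1368, -0.0057]
eef_rot: [-180.0, -0.0, -109.4]
contact_force: [-1.4, -3.2, 2.9]
gripper_width: 0.0003
gripper_force: 1.8
```

```bash
python3 -c "
from h import *
redsc('c9')"
```

```text
scene [[277, 204], [276, 209], [289, 253], [293, 257], [299, 256], [300, 258], [286, 212], [282, 204]] [[0.567, -0.127], [0.584, -0.106], [0.654, 0.097], [0.652, 0.118], [0.634, 0.124], [0.635, 0.133], [0.561, -0.075], [0.552, -0.118]]
```

Request:
drive_tool(increments=[[[-1,0.1,0,0,0],[-1,0.1,0,-0.25,0],[-1,0.1,0.1,-0.5,0],[-1,-0.1,0.42,-0.5,-0.027],[-1,-0.22,0.42,-0.5,-0.054]]])

```text
time_s: 16.18
tcp_pos: [0.5123, -0.0954, 0.0544]
eef_rot: [180.0, 0.1, -89.7]
contact_force: [0.8, -0.3, -0.0]
gripper_width: 0.0004
gripper_force: 0.0
```

Request:
drive_tool(increments=[[[-1,0,0,0.0,0],[-1,0,0,0.2,0],[-1,0,0,0.4,0],[-1,0,0,0.5,0],[-1,0,0,0.5,0]]])

```text
time_s: 16.8
tcp_pos: [0.5139, -0.0963, -0.0068]
eef_rot: [179.9, -0.0, -90.1]
contact_force: [0.2, 0.2, 0.5]
gripper_width: 0.0005
gripper_force: 0.0
```

Request:
drive_tool(increments=[[[-1,0,-0.08,0,0],[-1,0,-0.16,0,0],[-1,0,-0.24,0,0],[-1,0,-0.32,0,0],[-1,0,-0.4,0,0]]])

```text
time_s: 17.42
tcp_pos: [0.5631, -0.0957, -0.006]
eef_rot: [180.0, -0.0, -90.0]
contact_force: [-0.4, -0.2, 0.4]
gripper_width: 0.0
gripper_force: 0.6
```

```bash
python3 -c "
from h import *
redsc('c10');redsc('d10','side',150,300,130,260)"
```

```text
scene [[270, 207], [268, 213], [290, 255], [294, 260], [303, 256], [299, 252], [276, 208]] [[0.597, -0.126], [0.618, -0.102], [0.656, 0.106], [0.656, 0.13], [0.623, 0.13], [0.624, 0.109], [0.581, -0.11]]
side [[246, 177], [243, 194], [241, 195], [244, 202], [246, 195], [254, 194], [255, 196]] [[0.621, -0.044], [0.575, -0.123], [0.568, -0.126], [0.561, -0.159], [0.58, -0.131], [0.602, -0.136], [0.6, -0.146]]
```

The right end is at about (0.591, -0.134), inside the mouth and clear of the right wall. Continuing the swing.

Request:
drive_tool(increments=[[[-1,0,-0.08,0,0],[-1,0,-0.16,0,0],[-1,0,-0.24,0,0],[-1,0,-0.32,0,0],[-1,0,-0.36,0,0]]])

```text
time_s: 18.15
tcp_pos: [0.6064, -0.0956, -0.006]
eef_rot: [180.0, -0.0, -90.0]
contact_force: [-2.2, 0.6, 1.3]
gripper_width: 0.0004
gripper_force: 1.0
```

```bash
python3 -c "
from h import *
redsc('c11');redsc('d11','side',150,300,130,260)"
```

```text
scene [[257, 213], [290, 255], [299, 263], [300, 259], [307, 255], [263, 211]] [[0.652, -0.121], [0.656, 0.106], [0.65, 0.149], [0.638, 0.136], [0.609, 0.133], [0.629, -0.12]]
side [[259, 180], [257, 190], [253, 192], [255, 195], [260, 195], [262, 190], [268, 189]] [[0.647, -0.076], [0.618, -0.121], [0.604, -0.126], [0.602, -0.142], [0.614, -0.147], [0.63, -0.127], [0.648, -0.13]]
side [[234, 168], [231, 169], [232, 173], [235, 172]] [[0.612, 0.02], [0.601, 0.018], [0.594, -0.006], [0.605, -0.004]]
side [[229, 155], [227, 152], [219, 154], [221, 156]] [[0.632, 0.106], [0.635, 0.128], [0.606, 0.126], [0.607, 0.11]]
```

The right end is nearly at the rail (x≈0.641), while the left end is about 20 mm off (x≈0.622). I'll back off and push at y≈+0.036, which keeps the gripper body clear of the post.

Request:
drive_tool(increments=[[[-1,0,0.15,0,0],[-1,-0.2,0.3,0,0],[-1,-0.5,0.3,0,0],[-1,-0.8,0.3,0,0],[-1,-1,0.3,0,0]]])

```text
time_s: 18.88
tcp_pos: [0.5701, 0.026, -0.0055]
eef_rot: [-179.9, 0.0, -89.9]
contact_force: [0.7, 0.5, 0.8]
gripper_width: 0.0003
gripper_force: 0.0
```

Request:
drive_tool(increments=[[[-1,-0.1,0,0,0],[-1,-0.1,-0.08,0,0],[-1,-0.1,-0.16,0,0],[-1,-0.1,-0.24,0,0],[-1,-0.1,-0.3,0,0]]])

```text
time_s: 19.5
tcp_pos: [0.6056, 0.0355, -0.0063]
eef_rot: [179.9, -0.0, -90.1]
contact_force: [-3.1, -0.3, 2.3]
gripper_width: 0.001
gripper_force: 1.5
```

Request:
drive_tool(increments=[[[-1,0,-0.03,0,0],[-1,0,-0.03,0,0]]])

```text
time_s: 19.75
tcp_pos: [0.6097, 0.0362, -0.0061]
eef_rot: [-180.0, 0.0, -90.0]
contact_force: [0.5, 0.4, -0.8]
gripper_width: 0.0005
gripper_force: 0.1
```

```bash
python3 -c "
from h import *
redsc('c12');redsc('d12','side',150,300,130,260)"
```

```text
scene [[277, 237], [296, 262], [296, 260], [303, 258], [283, 235]] [[0.651, 0.015], [0.656, 0.141], [0.651, 0.133], [0.627, 0.137], [0.629, 0.017]]
scene [[256, 213], [259, 218], [266, 216], [262, 211]] [[0.655, -0.123], [0.658, -0.096], [0.632, -0.092], [0.632, -0.122]]
side [[239, 159], [239, 169], [234, 171], [256, 194], [260, 195], [263, 190], [270, 189]] [[0.65, 0.067], [0.623, 0.008], [0.604, 0.003], [0.606, -0.138], [0.614, -0.147], [0.633, -0.128], [0.653, -0.132]]
```

Nearly flush. I'll press gently until I feel the rail.

Request:
drive_tool(increments=[[[-1,0,-0.02,0,0],[-1,0,-0.03,0,0],[-1,0,-0.04,0,0],[-1,0,-0.04,0,0]]])

```text
time_s: 20.35
tcp_pos: [0.6139, 0.0363, -0.006]
eef_rot: [180.0, -0.0, -90.0]
contact_force: [-3.3, 0.3, 1.7]
gripper_width: 0.0003
gripper_force: 1.7
```

Request:
drive_tool(increments=[[[-1,0,-0.015,0,0],[-1,0,-0.025,0,0],[-1,0,-0.025,0,0]]])

```text
time_s: 20.72
tcp_pos: [0.614, 0.0358, -0.0066]
eef_rot: [179.7, -0.1, -90.0]
contact_force: [-10.8, 1.7, 6.5]
gripper_width: 0.0005
gripper_force: 5.6
```

Contact with the rail: x stopped at 0.614 with about 11 N. Now a matching press on the right side, then I'll back away and look.

Request:
drive_tool(increments=[[[-1,0,0.12,0,0],[-1,0.3,0.2,0,0],[-1,0.7,0.2,0,0],[-1,1,0.2,0,0],[-1,1,0.12,0,0]]])

```text
time_s: 21.35
tcp_pos: [0.6026, -0.0858, -0.0056]
eef_rot: [-179.9, 0.0, -90.2]
contact_force: [-0.4, 0.1, -0.7]
gripper_width: 0.0005
gripper_force: 0.0
```

Request:
drive_tool(increments=[[[-1,0,-0.04,0,0],[-1,0,-0.08,0,0],[-1,0,-0.1,0,0],[-1,0,-0.12,0,0],[-1,0,-0.12,0,0]]])

```text
time_s: 21.98
tcp_pos: [0.6147, -0.0832, -0.0066]
eef_rot: [179.7, 0.0, -90.0]
contact_force: [-6.2, 1.6, 2.6]
gripper_width: 0.0003
gripper_force: 3.1
```

Both sides stop at the same x (0.614), so the tube is flush. Backing off and lifting clear for the final check.

Request:
drive_tool(increments=[[[-1,0,0.2,0,0],[-1,0,0.3,0,0],[-1,0,0.5,-0.3,0],[-1,0,0.8,-0.7,0],[-1,0,1,-1,0]]])

```text
time_s: 22.6
tcp_pos: [0.4964, -0.0835, 0.1159]
eef_rot: [-179.9, 0.0, -90.0]
contact_force: [0.6, -0.5, 0.2]
gripper_width: 0.0007
gripper_force: 0.0
```

```bash
python3 -c "
from h import *
redsc('c13');redsc('d13','side',150,300,130,260)
I=cv2.imread('pics/c13.png');J=cv2.imread('pics/d13.png')
a=cv2.resize(I[170:290,200:390],(760,300));b=cv2.resize(J[130:205,140:330],(760,300),interpolation=cv2.INTER_CUBIC)
cv2.imwrite('pics/f.png',np.vstack([a,b]))"
```

```text
scene [[256, 213], [294, 260], [301, 258], [261, 211]] [[0.655, -0.123], [0.656, 0.13], [0.633, 0.134], [0.635, -0.123]]
side [[226, 153], [227, 162], [258, 195], [262, 194], [264, 190], [271, 188], [233, 151]] [[0.629, 0.123], [0.608, 0.064], [0.609, -0.145], [0.621, -0.145], [0.635, -0.13], [0.658, -0.129], [0.656, 0.127]]
```

View pics/f.png

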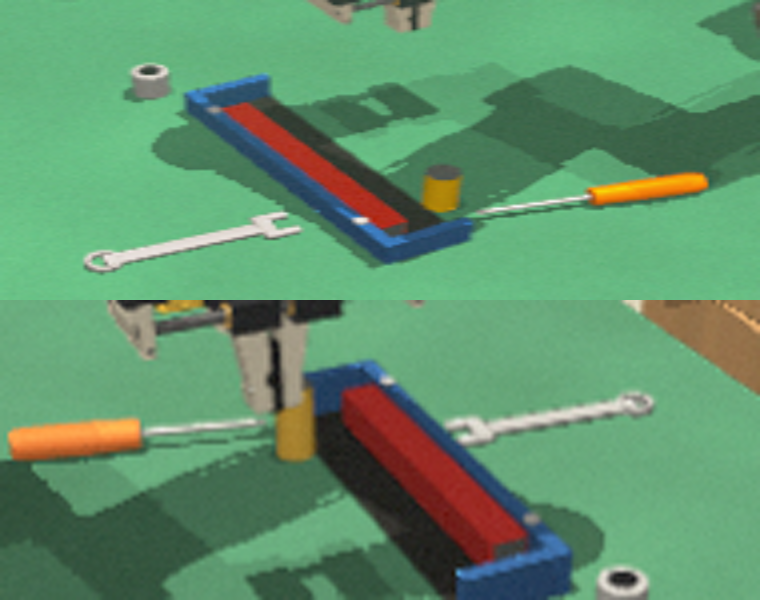

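The tube lies flush along the rail between the two end walls in both views, and the tools are where they were. Handing in.

```bash
python3 -c "
from plant import job
print(job.close_job())"
```

```text
the job is handed in; nothing more can be done
None
```

The red tube lies flush along the back rail between the bay's end walls, left end put in first, with the loose items undisturbed in the last pictures; I handed the job in at about 23 s, but the hand-in returned no verdict.

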